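Hand in a finished fly through the collection box flap

TASK

Hand in the yellow fly case: without picking it up, slide it along the ledge with the fingertips until it is in front of the orange flap of the clear collection box, push it through the flap so that it drops inside, and draw the fingers back so that the flap swings shut. Leave the blue case and everything else on the ledge and the bench where it stands.

Things in the scene. Friction and masses are not known exactly. Their poses are not given: they have to be found in the camera images.
- dropbox: Clear collection box with a white ledge, fixed; origin on the bench under the middle of the flap opening, z up, +y points through the flap into the box, x along the flap. Ledge: flat top 85 mm above the bench, x -150 to 150, y -220 to 0 mm. Blue front wall: y 0 to 6 mm. Clear fixed roof, its top 48 mm above the ledge. Inside: x -144 to 144, y 0 to 160 mm, a green case at the +x end.
- flap (a joint): Orange gravity flap under an orange bar in the blue wall, 98 mm wide, 38 mm long, 3 mm thick, 40 g, hinged along its top edge 40 mm above the ledge, 3 mm inside the front of the wall. Radians: 0 hanging shut, grows as its lower edge swings into the box (up to 1.45). Opens only inward, at a light push; falls shut by itself within a second.
- sill (a point): Point on the ledge's top under the middle of the flap, at the blue wall's front (box y = 0). The opening is 104 mm wide (x -52 to 52) and 40 mm high above the ledge. The ledge ends right here; beyond it comes a 77 mm drop to the box floor: a case whose middle is past that edge tips in by itself, so fingers pushing from behind need only come up to the wall.
- flap_edge (a point): Middle of the flap's lower edge.
- yellow_case: Fly case with yellow body and rim and a clear window. 50 mm (x) by 72 mm (y), 20 mm high; origin at the centre of the underside, z up, y along its length. 40 to 85 g. Starts flat on the ledge with its length within 15 degrees of the box's y axis, to the left or the right of the flap. It slides easily.
- blue_case: Blue fly case, the same size as the yellow one, on the other side of the ledge; leave it. 50 mm (x) by 72 mm (y), 20 mm high; origin at the centre of the underside, z up, y along its length. 40 to 85 g. Starts flat on the ledge with its length within 15 degrees of the box's y axis, to the left or the right of the flap.
- spool: Thread spool, red with black ends, 28 mm across and 32 mm high, standing on the ledge near the wall beside the flap; origin at the centre of its underside. Leave it.
- jar: Small jar with a black cap, 30 mm across and 40 mm high, standing on the ledge near the wall on the other side of the flap; origin at the centre of its underside. Leave it.
- glue_bottle: Black bottle, 40 mm across and 120 mm high, on the bench; origin at the centre of its underside. Leave it.
- fur_box: Clear flat box with coloured compartments, 100 by 170 by 30 mm, on the bench; origin at the centre of its underside. Leave it.
- pot: White plastic cup, 80 mm across and 75 mm high, on the bench; origin at the centre of its underside. Leave it.

How it is judged:
By the outcome, as a careful person would: the job done as asked, in the order asked, and still so for the second after the job is handed in, with the robot touching nothing.
It also fails if it takes over 48 s, if anything falls off the work surface, if the arm or the gripper's body presses on something with over 40 N, if the wrist force passes 120 N, or if a joint passes its speed limit or range.

ROBOT

A 6-joint arm with a two-finger parallel gripper is mounted at the origin on the work surface. World frame = base frame: x ahead of the robot, y to its left, z up, the work surface at z = 0. Lengths are in m, angles in rad, forces in N, time in s.
With the tool pointing down it reaches from about 0.25 to 0.775 m from the base axis. Payload 8.9 kg.
Tool frame: the origin (TCP) lies midway between the tips of the shut fingers; the grasp point (between the pads) lies 19 mm behind it; z points along the fingers, x is the direction in which the jaws open and shut, and the axes are right-handed (so a half turn about z gives the same grasp; the last joint's range is limited). The gripper opens to 85 mm and grips with 20 to 120 N. Pads are 22 mm wide; open, the fingers measure 114 mm over their backs; the gripper's body (76 mm by 85 mm) begins 54 mm behind the grasp point. The pads swing forward as they close: fully open they stand 13 mm farther back than shut.
Start: joints at [1.209, 0.291, -0.153, 1.127, 0, 1.431], TCP at [0.116, 0.512, 0.231] pointing down, gripper open.
Joint ranges: [-2.52, 2.52], [-0.91, 1.74], [-1.3, 1.37], [-1.96, 2.02], [-1.52, 1.47], [-3.14, 3.14]. Speed limits (rad/s): [2.22, 2.22, 2.79, 3.14, 3.14, 3.14].

INTERFACE

Orientations are given as a 3x3 rotation matrix whose columns are the frame's x, y, z axes.
In Python, from station import read_state, snapshot, finish_job, cut_out, landmark_of gives the robot as it stands.
- The arm moves only by the shell command python3 -m crank 'ROWS' [OPENING]. ROWS is JSON, a list of rows, each an object of numbers: "x", "y", "z": the shift along the tool's x, y, z in mm; "turn": the turn about the tool's z in rad. A call has 1 to 5 rows; each row shifts and turns the commanded pose from where the row before left it, along the tool's axes as they then stand; what a row does not reach is not made up. A row lasts 1/8 s, in which the tool goes at most 62.5 mm and 10.7 degrees, less where a joint would pass 70% of its speed; a pose out of reach is approached as far as the arm can. A call with a gripper value outside its range is refused whole. OPENING is the opening in per cent of the stroke, from 0 (shut) to 100 (fully open), set as the call begins (- or left out, the last holds). The fingers move at their own pace and stop on an object; the grip force is fixed at half the most. Time passes only in rows, so rows that do not move let the fingers close. It gives the time, the measured TCP pose, the force and the opening at its end, in the units of the state.
- read_state(): the state, without advancing time (a new reading comes with each control period).
- snapshot(name): name is "side" or "top" or "wrist"; returns a dict with "image" (480x640x3 uint8, red, green, blue), "range_z" (480x640 float32, m along the optical axis (not along the pixel's ray), 0 where there is no reading), "intrinsics" (3x3 intrinsics, pixels), "R" (3x3) and "t" (3): a world point X has camera coordinates R X + t. Camera axes: x right, y down, z forward; pixel columns grow to the right and rows downward; lengths in m; the calibration is good to about 2 mm. The wrist camera is an equidistant fisheye: a pixel r from the principal point sees the ray r / f radians off the axis. A picture is of the moment at which its call begins.
- finish_job(): hands the job in, once; it reports no verdict.
Trained networks look in a picture, given as the dict that the camera call returned (one of the last four; its "shot" number tells which), for a name from the list of things; names that differ only in an ending like _2 or _b are one class to them, and where a whole thing is asked for, a point or a joint stands for the part that bears it (a point fixed in the world has none). Each returns a list of dicts, best first, with "p" (0 to 1); they miss things now and then, are a little off and sometimes report something else, mostly with a low value. They report only what shows in the picture. A call takes as long as a camera call.
- cut_out(label, picture): "pixels" (480x640 bool, what is visible of it) and "extent" ([left, top, width, height] as shares, 0 to 1, of the picture: columns of its width, rows of its height, round what is visible of it).
- landmark_of(label, picture): "point" ([column, row] as shares, 0 to 1, of the picture: columns of its width, rows of its height: a listed point, or the origin of a listed thing).
The state is a dict: "time_s": time; "joints": joint angles; "joint_velocities": joint speeds; "tau": joint torques, N m; "tcp_pos": TCP position; "tcp_rot": TCP orientation; "contact_force": force on the tool from outside, world axes, zero at the start; "wrist_torque": the same for the moment, N m; "opening": finger opening in m.
Only numpy, scipy, OpenCV 4.12 (cv2) and the standard library are available. Lean on these libraries where they do the work, as an engineer would, in place of code of your own. Each camera call takes 0.05 s, during which the arm holds its last target. There are 200 camera calls.

## Working session

There is one attempt and no reset: what is moved stays moved. The work goes in short steps, Python scripts to look and compute and a shell command to move; the robot and the scene stay as the last step left them, time stands still between calls to the robot, and variables do not carry over. Pictures are saved under pics/ and viewed, about 8 in all and at most 12, crops included, and the job is handed in when it is done.

```bash
mkdir -p pics; ls
cat > h.py <<'E'
import numpy as np, cv2
from station import *
def pt(s,u,v,z=None):
    K=s["intrinsics"];R=np.array(s["R"]);t=np.array(s["t"])
    d=np.array([(u-K[0][2])/K[0][0],(v-K[1][2])/K[1][1],1.])
    if z is None:
        r=s["range_z"][int(v),int(u)]; return R.T@(d*r-t)
    c=-R.T@t; w=R.T@d; return c+w*(z-c[2])/w[2]
def cloud(s,m):
    v,u=np.nonzero(m&(s["range_z"]>0)); K=np.array(s["intrinsics"]); r=s["range_z"][v,u]
    P=np.stack([(u-K[0,2])/K[0,0]*r,(v-K[1,2])/K[1,1]*r,r],1)
    return (P-np.array(s["t"]))@np.array(s["R"])
E
python3 - <<'E'
from h import *
st=read_state();print(st["time_s"],st["tcp_pos"],np.round(st["tcp_rot"],3).tolist(),st["opening"])
a=snapshot("top");b=snapshot("side")
for n,s in(("top",a),("side",b)):cv2.imwrite(f"pics/{n}1.png",s["image"][:,:,::-1])
for l in["yellow_case","blue_case","spool","jar","flap","dropbox","glue_bottle","pot","fur_box"]:
    for c in cut_out(l,a)[:1]:
        P=cloud(a,c["pixels"]);print(l,round(c["p"],2),len(P),np.round(np.median(P,0),3),np.round(np.percentile(P,2,0),3),np.round(np.percentile(P,98,0),3))
        r=cv2.minAreaRect((P[:,:2]*1000).astype(np.float32));print(r)
for l in["sill","flap_edge","dropbox","yellow_case"]:
    for n,s in(("top",a),("side",b)):
        for c in landmark_of(l,s)[:1]:
            u,v=c["point"][0]*640,c["point"][1]*480;print(l,n,round(c["p"],2),u,v,pt(s,u,v,0 if l=="dropbox" else .085))
E
```

```text
pics
0.0 [0.11585298 0.51164368 0.2307616 ] [[0.221, 0.975, -0.0], [0.975, -0.221, -0.001], [-0.001, -0.0, -1.0]] 0.08537509628698041
yellow_case 0.74 701 [ 0.51  -0.032  0.104] [ 0.485 -0.067  0.093] [0.538 0.004 0.109]
((512.34033203125, -32.30358123779297), (50.51052474975586, 75.47306060791016), 13.465340614318848)
blue_case 0.55 689 [ 0.665 -0.018  0.104] [ 0.641 -0.052  0.092] [0.691 0.016 0.109]
((669.048828125, -18.260169982910156), (55.6188850402832, 73.40301513671875), 5.993270397186279)
spool 0.7 164 [0.702 0.085 0.115] [0.69  0.073 0.079] [0.727 0.1   0.119]
((722.900634765625, 87.89607238769531), (67.30074310302734, 29.11808967590332), 5.739925384521484)
jar 0.63 157 [0.453 0.06  0.123] [0.441 0.047 0.09 ] [0.468 0.073 0.129]
((454.5658874511719, 60.51884460449219), (28.65081787109375, 27.720422744750977), 57.00502395629883)
dropbox 0.8 21137 [0.569 0.099 0.089] [ 0.42  -0.112  0.039] [0.728 0.263 0.136]
((599.6700439453125, 85.19522094726562), (347.4784851074219, 424.6464538574219), 6.96876859664917)
glue_bottle 0.59 378 [ 0.459 -0.353  0.078] [ 0.443 -0.386 -0.001] [ 0.481 -0.342  0.122]
((465.99163818359375, -372.0465087890625), (42.041969299316406, 63.67747497558594), 19.13258171081543)
pot 0.62 1141 [0.537 0.453 0.032] [ 0.497  0.404 -0.002] [0.57  0.483 0.077]
((538.6068115234375, 455.02166748046875), (108.97906494140625, 85.97833251953125), 63.36994552612305)
sill top 0.61 258.688 249.79199999999997 [0.56845376 0.10989612 0.085     ]
sill side 0.95 317.376 217.584 [0.56879136 0.09368138 0.085     ]
flap_edge side 0.76 317.18399999999997 212.88 [0.57283685 0.108506   0.085     ]
dropbox top 0.83 262.912 255.312 [0.56941266 0.10751377 0.        ]
dropbox side 0.86 318.91200000000003 242.68800000000002 [0.57191367 0.09571314 0.        ]
yellow_case top 0.78 322.816 266.49600000000004 [ 0.51115556 -0.03188038  0.085     ]
yellow_case side 0.75 308.096 267.216 [ 0.50911491 -0.03877343  0.085     ]
```

View pics/top1.png

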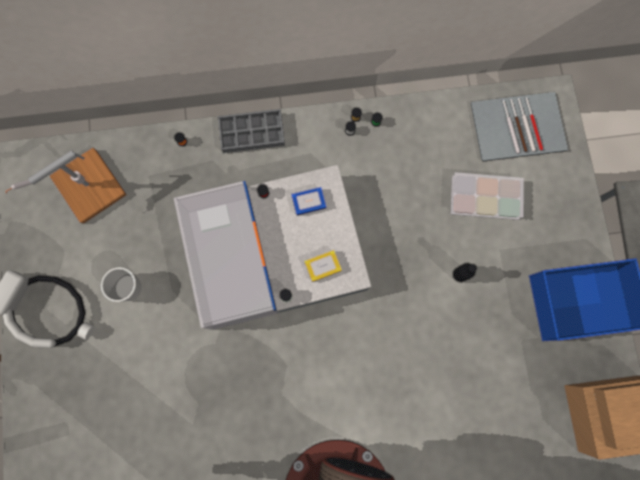

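View pics/side1.png

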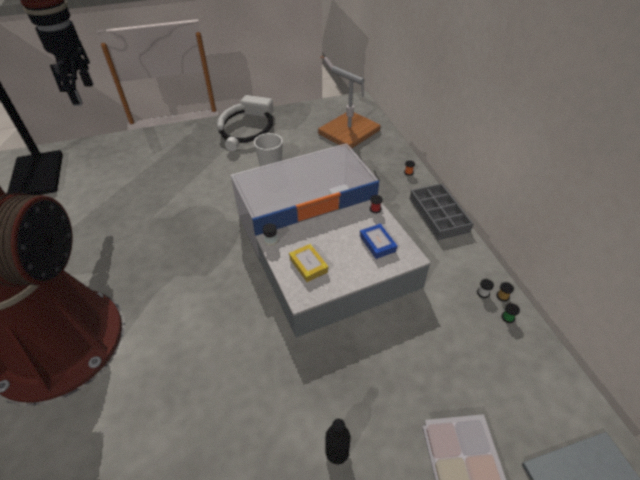

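The top view shows the box turned a few degrees. The wall runs from pixel (247,185) to (273,308), with the flap near (258,243), the yellow case at (323,266), the blue case at (309,201), the jar at (286,295) and the spool at (263,190). The side view agrees with this. Next I'll fit the box frame.

Run:
```python
from h import *
a=snapshot("top");b=snapshot("side")
def rep(n,P):
    r=cv2.minAreaRect((P[:,:2]*1000).astype(np.float32));print(n,len(P),np.round(P.mean(0),3),[np.round(x,1) for x in r]);return r
def hue(s,lo,hi):
    h=cv2.cvtColor(s["image"],cv2.COLOR_RGB2HSV);return cv2.inRange(h,np.array(lo),np.array(hi))>0
for n,s in(("top",a),("side",b)):
    m=np.zeros((480,640),bool)
    P=cloud(s,np.ones((480,640),bool))
    L=P[(abs(P[:,2]-.085)<.004)&(P[:,0]>.35)&(P[:,0]<.8)&(P[:,1]<.06)&(P[:,1]>-.25)]
    rep(n+" ledge",L)
    for nm,lo,hi in(("orange",(5,150,100),(14,255,255)),("blue",(100,120,60),(125,255,255)),("yellow",(20,120,100),(32,255,255))):
        P=cloud(s,hue(s,lo,hi));P=P[(P[:,0]>.35)&(P[:,0]<.8)&(P[:,1]>-.15)&(P[:,1]<.2)]
        if nm!="yellow":
            P=P[(P[:,2]>.095)&(P[:,1]>.04)]
            k=np.polyfit(P[:,0],P[:,1],1);print(n,nm,len(P),"slope",np.degrees(np.arctan(k[0])),"y@.57",np.polyval(k,.57),"x",P[:,0].min(),P[:,0].max(),"z",P[:,2].min(),P[:,2].max())
        else: rep(n+nm,P[P[:,2]>.1])
```

```text
top ledge 6940 [ 0.582 -0.029  0.085] [array([589.9, -19.2]), array([300.8, 194.1]), np.float64(6.8)]
top orange 80 slope 6.735912598720361 y@.57 0.10423495036818603 x 0.5264338755747184 0.6239097564133311 z 0.12008611416842598 0.13672502222910346
top blue 114 slope 6.961089034968001 y@.57 0.10387756481004445 x 0.4273372094934383 0.7177162590119281 z 0.12335814414844698 0.13836496027561387
topyellow 306 [ 0.511 -0.031  0.104] [array([511.2, -31.1]), array([49.1, 70.7]), np.float64(13.5)]
side ledge 7855 [ 0.578 -0.04   0.084] [array([588.6, -21.4]), array([300.9, 197.1]), np.float64(6.9)]
side orange 508 slope 6.909145928545436 y@.57 0.10196017666591006 x 0.5242971537220661 0.6235370519141651 z 0.095002572799554 0.13409837091477536
side blue 686 slope 7.002926220679904 y@.57 0.10085823845882094 x 0.42665587601767485 0.7183438063285155 z 0.09515153387325989 0.13397272142146277
sideyellow 363 [ 0.51  -0.038  0.103] [array([510.3, -33.8]), array([49.9, 73. ]), np.float64(13.3)]
```

Box frame: origin (0.575, 0.102) with yaw 6.9°. Yellow is at box (-80, -125) with relative yaw +6.5°, the jar at about (-125, -27), and blue at about (75, -130). I'll align the tool (jaws along box y) and move above a spot left of the yellow case.

```bash
cat >> h.py <<'E'
O=np.array([.575,.102]);A=np.radians(6.9)
def box(p):
    d=np.asarray(p)[...,:2]-O;c,s=np.cos(A),np.sin(A);return 1000*np.stack([d[...,0]*c+d[...,1]*s,-d[...,0]*s+d[...,1]*c],-1)
def where():
    s=read_state();x=np.array(s["tcp_rot"])[:,0];print("t",s["time_s"],"box",box(s["tcp_pos"]).round(1),"z",round(s["tcp_pos"][2]*1000,1),"head-box",np.degrees(np.arctan2(x[1],x[0])-A).round(1),"F",np.round(s["contact_force"],1),"open",round(s["opening"]*1000,1),"q",np.round(s["joints"],2))
E
python3 -m crank '[{"turn":-0.172},{"turn":-0.172},{"x":-39,"y":17.4},{"x":-39,"y":17.4},{"x":-39,"y":17.4}]' 50
python3 -m crank '[{"x":-39,"y":17.4},{"x":-39,"y":17.4},{"x":-39,"y":17.4},{"x":-39,"y":17.4},{"x":-39,"y":17.4}]' >/dev/null
python3 -c "from h import *;where()"
```

```text
t 1.05 box [-406.4  462.2] z 231.3 head-box 70.3 F [0.3 1.  0.2] open 85.5 q [ 1.21  0.29 -0.15  1.13  0.    1.43]invalid input at $[0]: expected keys x, y, z, turn
invalid input at $[0]: expected keys x, y, z, turn
```

Every row needs all four keys.

```bash
python3 -m crank '[{"x":0,"y":0,"z":0,"turn":-0.172},{"x":0,"y":0,"z":0,"turn":-0.172},{"x":-39,"y":17.4,"z":0,"turn":0},{"x":-39,"y":17.4,"z":0,"turn":0},{"x":-39,"y":17.4,"z":0,"turn":0}]' 50
python3 -m crank '[{"x":-39,"y":17.4,"z":0,"turn":0},{"x":-39,"y":17.4,"z":0,"turn":0},{"x":-39,"y":17.4,"z":0,"turn":0},{"x":-39,"y":17.4,"z":0,"turn":0},{"x":-39,"y":17.4,"z":0,"turn":0}]' >/dev/null
python3 -c "from h import *;where()"
```

```text
time_s: 1.68
tcp_pos: [0.1824, 0.4011, 0.2313]
tcp_rot: [[-0.121, 0.993, 0.0], [0.993, 0.121, 0.0], [0.0, 0.0, -1.0]]
contact_force: [-0.0, 0.7, 2.3]
opening: 0.043
t 2.3 box [-266.5  149.1] z 231.5 head-box 90.1 F [-0.3  0.2 -0.2] open 42.5 q [ 0.44 -0.02 -0.52  1.07 -0.    0.32]
```

```bash
python3 -m crank '[{"x":-39,"y":17,"z":0,"turn":0},{"x":-39,"y":17,"z":0,"turn":0},{"x":-39,"y":17,"z":0,"turn":0},{"x":-39,"y":17,"z":0,"turn":0},{"x":-39,"y":17,"z":0,"turn":0}]' >/dev/null
python3 -m crank '[{"x":-39,"y":17,"z":20,"turn":0},{"x":-30,"y":13,"z":20,"turn":0},{"x":0,"y":0,"z":20,"turn":0},{"x":0,"y":0,"z":0,"turn":0}]' >/dev/null
python3 - <<'E'
from h import *
where()
s=snapshot("wrist");cv2.imwrite("pics/w1.png",s["image"][:,:,::-1])
a=snapshot("top");cv2.imwrite("pics/t2.png",cv2.resize(a["image"][150:330,180:400,::-1],None,fx=3,fy=3))
E
```

```text
t 3.425 box [-152.8 -113.5] z 170.3 head-box 90.0 F [-0.4  0.9  0.1] open 42.6 q [-0.23  0.18 -0.47  0.92  0.   -0.35]
```

View pics/w1.png

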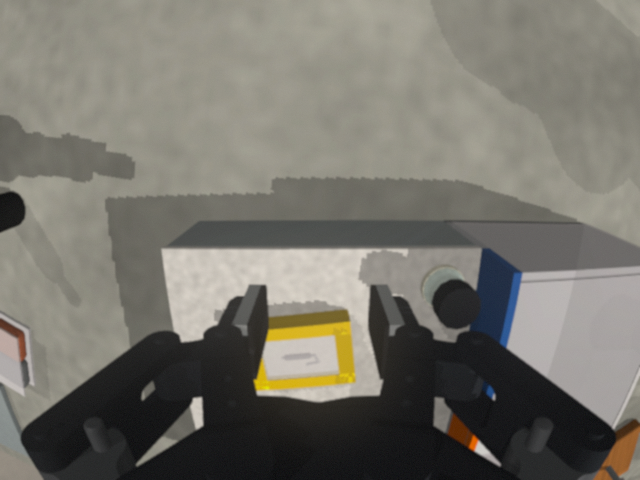

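The wrist view shows the yellow case at (305,350), clear ahead of both open fingers, with the jar at (455,300) to their right. I'll descend beside the case and start pushing.

```bash
python3 -m crank '[{"x":-11,"y":0,"z":25,"turn":0},{"x":0,"y":0,"z":25,"turn":0},{"x":0,"y":0,"z":22,"turn":0},{"x":0,"y":0,"z":10,"turn":0},{"x":0,"y":0,"z":0,"turn":0}]' >/dev/null
python3 -c "from h import *;where()"
python3 -m crank '[{"x":0,"y":15,"z":0,"turn":0},{"x":0,"y":14,"z":0,"turn":0},{"x":0,"y":8,"z":0,"turn":0},{"x":0,"y":8,"z":0,"turn":0},{"x":0,"y":8,"z":0,"turn":0}]' >/dev/null
python3 - <<'E'
from h import *
where()
a=snapshot("side");cv2.imwrite("pics/s2.png",cv2.resize(a["image"][170:330,220:440,::-1],None,fx=3.5,fy=3.5))
E
```

```text
t 4.15 box [-151.6 -124.4] z 89.6 head-box 90.1 F [ 0.2 -0.1  0.5] open 42.4 q [-0.26  0.28 -0.59  0.7  -0.   -0.38]
t 4.775 box [ -98.5 -124.5] z 89.2 head-box 90.0 F [-1.2 -0.4  0.9] open 42.4 q [-0.22  0.36 -0.46  0.75 -0.   -0.34]
```

View pics/s2.png

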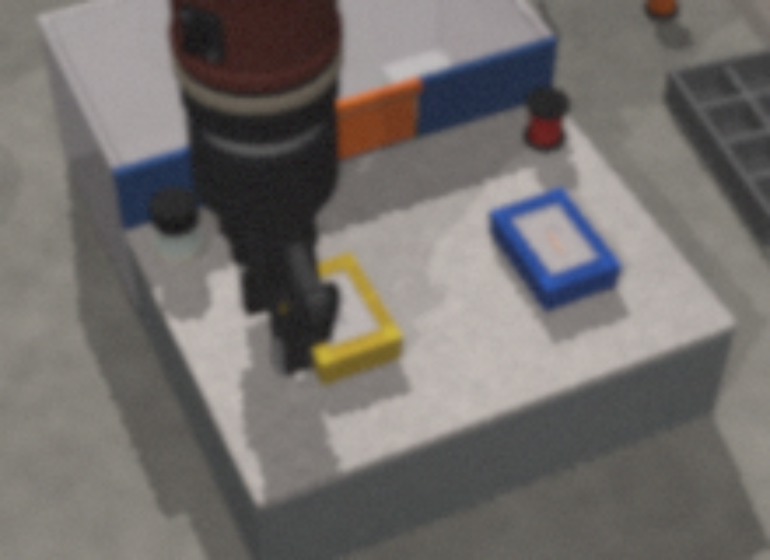

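The fingers are low and against the case's left side (crop about (310,330)), and blue is well clear. I'll carry on sliding to box x≈0.

```bash
python3 -m crank '[{"x":0,"y":8,"z":0,"turn":0},{"x":0,"y":8,"z":0,"turn":0},{"x":0,"y":8,"z":0,"turn":0},{"x":0,"y":8,"z":0,"turn":0},{"x":0,"y":8,"z":0,"turn":0}]' >/dev/null
python3 -m crank '[{"x":0,"y":7,"z":0,"turn":0},{"x":0,"y":6,"z":0,"turn":0},{"x":0,"y":4,"z":0,"turn":0},{"x":0,"y":3,"z":0,"turn":0},{"x":0,"y":0,"z":0,"turn":0}]' >/dev/null
python3 -c "from h import *;where()"
python3 -m crank '[{"x":0,"y":-8,"z":0,"turn":0},{"x":0,"y":-20,"z":-10,"turn":0},{"x":-10,"y":-20,"z":-25,"turn":0},{"x":-20,"y":-10,"z":-25,"turn":0},{"x":-10,"y":0,"z":0,"turn":0}]' >/dev/null
python3 - <<'E'
from h import *
where()
for n in("top","side"):
    s=snapshot(n);h=cv2.cvtColor(s["image"],cv2.COLOR_RGB2HSV)
    for nm,lo,hi in(("yellow",(20,120,100),(32,255,255)),("blue",(100,120,60),(125,255,255))):
        P=cloud(s,cv2.inRange(h,np.array(lo),np.array(hi))>0);B=box(P);k=(P[:,2]>.1)&(P[:,2]<.115)&(abs(B[:,0])<145)&(B[:,1]<-45)&(B[:,1]>-220)
        print(n,nm,k.sum(),cv2.minAreaRect(B[k].astype(np.float32)))
cv2.imwrite("pics/s3.png",cv2.resize(s["image"][170:330,220:440,::-1],None,fx=3.5,fy=3.5))
E
```

```text
t 6.075 box [ -38.6 -124.5] z 89.3 head-box 90.0 F [-0.4 -0.2 -0.2] open 42.3 q [-0.18  0.46 -0.3   0.81  0.   -0.3 ]
t 6.7 box [ -96.6 -165.6] z 151.0 head-box 90.0 F [-0.2 -0.6 -0.6] open 42.6 q [-0.29  0.31 -0.35  0.91 -0.   -0.41]
top yellow 142 ((-3.0691585540771484, -112.81392669677734), (42.42720413208008, 49.833438873291016), 89.93141174316406)
top blue 192 ((75.798583984375, -130.897216796875), (48.69364547729492, 69.913818359375), 0.34928277134895325)
side yellow 336 ((-3.7439918518066406, -129.777099609375), (72.36637878417969, 51.16695785522461), 88.86457824707031)
side blue 290 ((74.33089447021484, -132.8560028076172), (73.26215362548828, 50.01920700073242), 89.84334564208984)
```

View pics/s3.png

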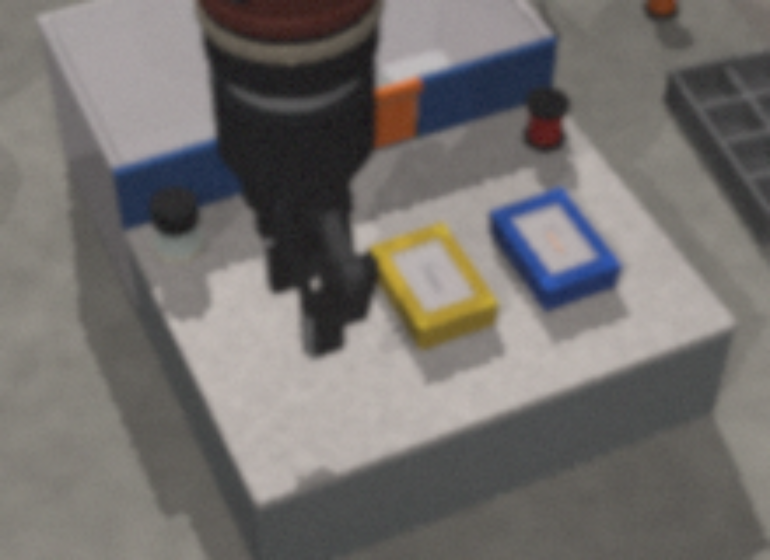

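Yellow now stands at box (-3.5, -128), square to the flap, and blue has not moved. I'll go behind it, turn 90° and narrow the fingers.

```bash
python3 -m crank '[{"x":-15,"y":31,"z":0,"turn":0},{"x":-15,"y":31,"z":0,"turn":0},{"x":0,"y":31,"z":0,"turn":0},{"x":0,"y":0,"z":0,"turn":0.1745},{"x":0,"y":0,"z":0,"turn":0.1745}]' 30 >/dev/null
python3 -m crank '[{"x":0,"y":0,"z":0,"turn":0.1745},{"x":0,"y":0,"z":0,"turn":0.1745},{"x":0,"y":0,"z":0,"turn":0.1745},{"x":0,"y":0,"z":0,"turn":0.1745},{"x":0,"y":0,"z":0,"turn":0.1745}]' >/dev/null
python3 -m crank '[{"x":0,"y":0,"z":0,"turn":0.1745},{"x":0,"y":0,"z":0,"turn":0.1745},{"x":0,"y":0,"z":0,"turn":0}]' >/dev/null
python3 -c "from h import *;where()"
```

```text
t 8.425 box [  -4.2 -193.7] z 147.9 head-box 0.2 F [-0.2 -0.7  0.4] open 25.8 q [-0.27  0.49 -0.08  1.01  0.    1.17]
```

```bash
python3 -m crank '[{"x":0,"y":4,"z":20,"turn":0},{"x":0,"y":0,"z":20,"turn":0},{"x":0,"y":0,"z":14,"turn":0},{"x":0,"y":0,"z":5,"turn":0},{"x":0,"y":-10,"z":0,"turn":0}]' >/dev/null
python3 -c "from h import *;where()"
python3 -m crank '[{"x":0,"y":-8,"z":0,"turn":0},{"x":0,"y":-8,"z":0,"turn":0},{"x":0,"y":-8,"z":0,"turn":0},{"x":0,"y":-8,"z":0,"turn":0},{"x":0,"y":-8,"z":0,"turn":0}]' >/dev/null
python3 -m crank '[{"x":0,"y":-8,"z":0,"turn":0},{"x":0,"y":-8,"z":0,"turn":0},{"x":0,"y":-8,"z":0,"turn":0},{"x":0,"y":-8,"z":0,"turn":0},{"x":0,"y":-8,"z":0,"turn":0}]' >/dev/null
python3 - <<'E'
from h import *
where()
s=snapshot("side");h=cv2.cvtColor(s["image"],cv2.COLOR_RGB2HSV)
P=cloud(s,cv2.inRange(h,np.array((20,120,100)),np.array((32,255,255)))>0);B=box(P);k=(P[:,2]>.1)&(P[:,2]<.115)&(abs(B[:,0])<145)&(B[:,1]<10)&(B[:,1]>-220)
print(k.sum(),cv2.minAreaRect(B[k].astype(np.float32)))
cv2.imwrite("pics/s4.png",cv2.resize(s["image"][170:330,220:440,::-1],None,fx=3.5,fy=3.5))
E
```

```text
t 9.05 box [  -3.7 -188.5] z 90.2 head-box 0.1 F [-0.1  0.4 -0.6] open 25.2 q [-0.26  0.54 -0.16  0.87 -0.    1.18]
t 10.3 box [  -3.8 -108. ] z 90.3 head-box 0.1 F [-0.3 -1.5  1.3] open 25.5 q [-0.13  0.51 -0.21  0.85 -0.    1.31]
49 ((7.65786600112915, -82.33412170410156), (39.05706787109375, 12.555516242980957), 64.16104125976562)
```

View pics/s4.png

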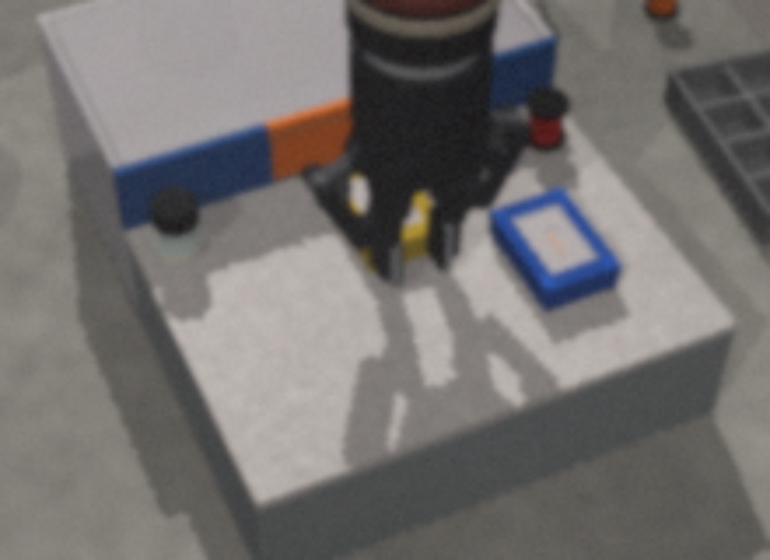

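Both fingers are square behind the yellow case (crop (420,250)), in line with the orange flap. I'll push it through.

```bash
python3 -m crank '[{"x":0,"y":-8,"z":0,"turn":0},{"x":0,"y":-8,"z":0,"turn":0},{"x":0,"y":-8,"z":0,"turn":0},{"x":0,"y":-8,"z":0,"turn":0},{"x":0,"y":-8,"z":0,"turn":0}]'
python3 -m crank '[{"x":0,"y":-8,"z":0,"turn":0},{"x":0,"y":-8,"z":0,"turn":0},{"x":0,"y":-8,"z":0,"turn":0},{"x":0,"y":-8,"z":0,"turn":0},{"x":0,"y":-4,"z":0,"turn":0}]' >/dev/null
python3 - <<'E'
from h import *
where()
s=snapshot("side")
t=snapshot("top")
cv2.imwrite("pics/s5.png",np.hstack([cv2.resize(s["image"][140:300,220:420,::-1],(400,320)),cv2.resize(t["image"][170:330,170:370,::-1],(400,320))]))
E
```

```text
time_s: 10.98
tcp_pos: [0.5793, 0.0341, 0.0903]
tcp_rot: [[0.993, 0.121, -0.0], [0.121, -0.993, -0.0], [-0.0, 0.0, -1.0]]
contact_force: [-0.4, -1.0, 0.2]
opening: 0.0255
t 11.6 box [ -3.8 -31.9] z 90.4 head-box 0.1 F [ 0.5 -0.7  0.9] open 25.4 q [-0.01  0.5  -0.22  0.85  0.    1.44]
```

View pics/s5.png

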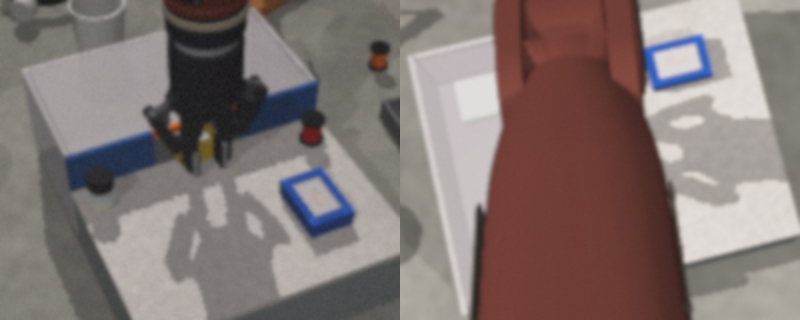

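The case is in the opening with the flap swung in, but yellow still shows between the fingers at (205,140). I'll push the last few millimetres.

```bash
python3 -m crank '[{"x":0,"y":-6,"z":0,"turn":0},{"x":0,"y":-5,"z":0,"turn":0},{"x":0,"y":-3,"z":0,"turn":0},{"x":0,"y":0,"z":0,"turn":0}]'
python3 - <<'E'
from h import *
where()
s=snapshot("side")
cv2.imwrite("pics/s6.png",cv2.resize(s["image"][160:270,240:380,::-1],None,fx=5,fy=5))
E
```

```text
time_s: 12.2
tcp_pos: [0.5733, 0.0834, 0.0903]
tcp_rot: [[0.993, 0.122, -0.0], [0.122, -0.993, 0.0], [-0.0, -0.0, -1.0]]
contact_force: [-0.9, -0.1, 0.8]
opening: 0.026
t 12.2 box [ -3.9 -18.2] z 90.3 head-box 0.1 F [-0.9 -0.1  0.8] open 26.0 q [ 0.02  0.5  -0.22  0.85  0.    1.47]
```

View pics/s6.png

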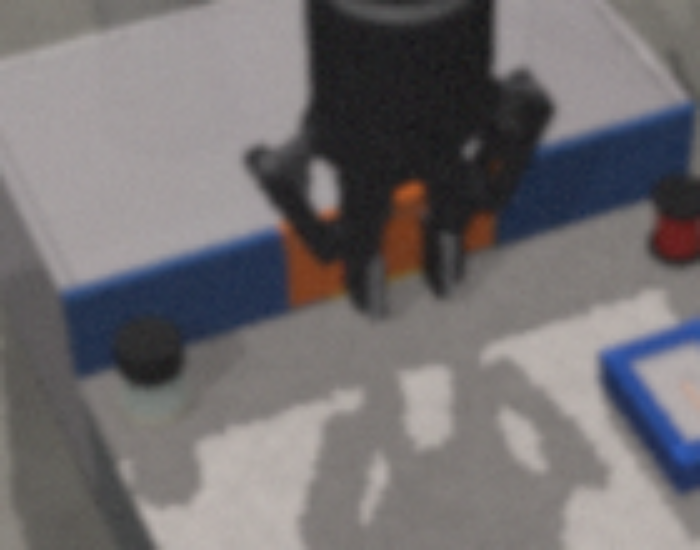

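The flap has closed over the opening, though a thin yellow line shows at its lower edge (about (405,275)). I'll draw back and check.

```bash
python3 -m crank '[{"x":0,"y":15,"z":0,"turn":0},{"x":0,"y":25,"z":0,"turn":0},{"x":0,"y":30,"z":0,"turn":0},{"x":0,"y":30,"z":-20,"turn":0},{"x":0,"y":30,"z":-40,"turn":0}]' >/dev/null
python3 -m crank '[{"x":0,"y":30,"z":-50,"turn":0},{"x":-40,"y":20,"z":-40,"turn":0},{"x":-40,"y":20,"z":-20,"turn":0},{"x":-40,"y":20,"z":0,"turn":0},{"x":-30,"y":0,"z":0,"turn":0}]' >/dev/null
python3 - <<'E'
from h import *
where()
s=snapshot("side");t=snapshot("top")
for n,q in(("side",s),("top",t)):
  for l in("yellow_case","blue_case","spool","jar","flap"):
    for c in cut_out(l,q)[:1]:
        P=cloud(q,c["pixels"]);print(n,l,round(c["p"],2),len(P),box(np.median(P,0)).round(),np.percentile(P[:,2],[2,50,98]).round(3))
  for c in landmark_of("flap_edge",q)[:1]:print(n,"edge",c["p"],box(pt(q,c["point"][0]*640,c["point"][1]*480)),)
cv2.imwrite("pics/s7.png",np.hstack([cv2.resize(s["image"][140:300,220:420,::-1],(400,320)),cv2.resize(t["image"][170:330,170:370,::-1],(400,320))]))
E
```

```text
t 13.5 box [-155.5 -240.7] z 260.7 head-box -0.1 F [-0.5  1.   0.4] open 25.5 q [-0.49  0.18 -0.22  1.17 -0.    0.97]
side blue_case 0.33 949 [-174. -458.] [0.005 0.077 0.12 ]
side spool 0.58 209 [120. -39.] [0.083 0.106 0.118]
side jar 0.34 835 [  72. -139.] [0.085 0.103 0.106]
side flap 0.19 4233 [  10. -535.] [0.002 0.028 0.031]
side edge 0.55 [-110.35677678 -247.92836804]
top blue_case 0.91 767 [  74. -129.] [0.082 0.104 0.109]
top spool 0.47 150 [122. -33.] [0.084 0.115 0.121]
top jar 0.65 149 [-127.  -28.] [0.09  0.123 0.129]
```

View pics/s7.png

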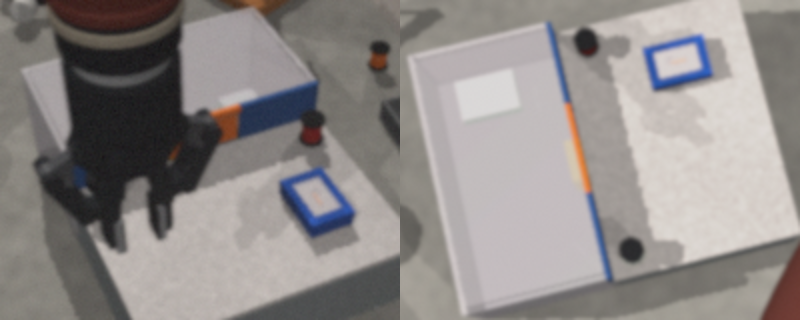

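The top view shows the ledge clear, with blue, spool and jar in place. Yellow shows through the roof just inside the flap at (572,160), narrow, so perhaps standing on end. I'll clear the view and check whether the flap is truly shut.

```bash
python3 -m crank '[{"x":-30,"y":20,"z":-20,"turn":0},{"x":-30,"y":30,"z":-20,"turn":0},{"x":-30,"y":30,"z":0,"turn":0},{"x":-30,"y":30,"z":0,"turn":0},{"x":0,"y":0,"z":0,"turn":0}]' >/dev/null
python3 - <<'E'
from h import *
where()
s=snapshot("side");t=snapshot("top")
h=cv2.cvtColor(s["image"],cv2.COLOR_RGB2HSV)
P=cloud(s,cv2.inRange(h,np.array((5,150,100)),np.array((14,255,255)))>0);B=box(P)
k=(abs(B[:,0])<70)&(abs(B[:,1])<60)&(P[:,2]>.05);B=B[k];z=P[k,2]
for a in np.arange(.08,.14,.006):
    m=(z>=a)&(z<a+.006);print(round(a,3),m.sum(),B[m].mean(0).round(1) if m.any() else "")
for n,q in(("side",s),("top",t)):
    hq=cv2.cvtColor(q["image"],cv2.COLOR_RGB2HSV);P=cloud(q,cv2.inRange(hq,np.array((18,35,100)),np.array((34,255,255)))>0);B=box(P);k=(abs(B[:,0])<145)&(B[:,1]>-220)&(B[:,1]<165)
    print(n,"yellow",k.sum(),B[k].mean(0) if k.any() else "",P[k,2].min() if k.any() else "",P[k,2].max() if k.any() else "")
cv2.imwrite("pics/s8.png",np.hstack([cv2.resize(s["image"][170:250,240:340,::-1],(500,400)),cv2.resize(t["image"][215:275,230:290,::-1],(300,400))]))
E
```

```text
t 14.825 box [-275.  -350.3] z 300.3 head-box -0.1 F [ 1.1 -0.2 -0.4] open 25.4 q [-0.85  0.1  -0.21  1.26 -0.    0.61]
0.08 11 [-7.3  2.7]
0.086 67 [-3.4  1.2]
0.092 71 [0.8 0.9]
0.098 87 [-1.9  1.1]
0.104 78 [-2.7  1.1]
0.11 78 [-0.3  1.3]
0.116 72 [-5.5  0.7]
0.122 72 [-1.3 -0.1]
0.128 81 [-1.  -0.5]
0.134 0 
0.14 0 
side yellow 13 [-9.08993479 -0.34586575] 0.07767602654608165 0.08491355140391774
top yellow 48 [-14.15156248  12.92377427] 0.122917838694768 0.13770879147132767
```

View pics/s8.png

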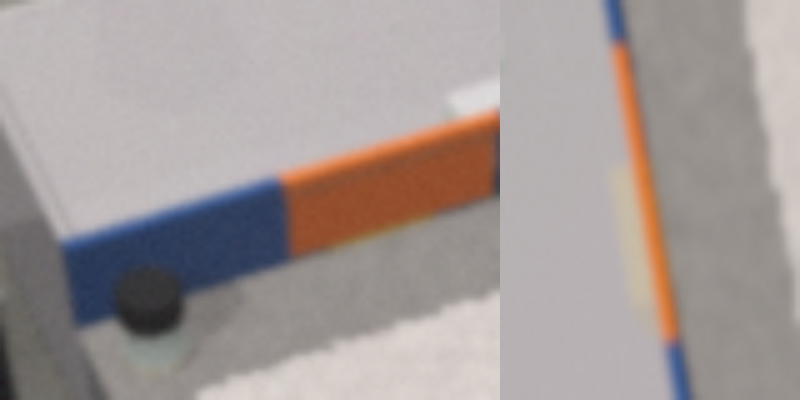

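```bash
python3 -c "
from h import *
print(finish_job());where()"
```

```text
the job is handed in; nothing more can be done
None
the job is handed in; nothing more can be done
```

I slid the yellow case along the ledge without lifting it, first sideways and then from behind. I pushed it through the flap, drew the fingers back and handed the job in at about 15 s.

**Flap:** in the last pictures the orange flap hangs shut. Its lower edge is at box y of about 1–3 mm, in line with the wall.

**Yellow case:** it is inside, just behind the flap, and looks to be standing on end rather than lying flat. A thin yellow line still shows through the 2 mm gap under the flap, at a height of about 78–85 mm. A case standing on the box floor would reach about 80 mm, so I read it as resting there, below the ledge. I could not see its foot directly.

**Other items:** the last top-view measurements put the blue case, spool and jar where they started, to within a few millimetres. I did not re-measure the glue bottle, fur box or pot, but the arm was not driven into any of them. The arm ended clear of everything at 300 mm height.

**Checks that disagreed:** after I drew back, the networks gave wrong answers in the side view for the blue case, jar, flap and flap edge while the arm blocked it. For the flap I used the depth readings on the orange colour, taken after clearing the view. For the blue case and jar I used the top view.

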